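Load a ratchet bar clamp with a glue-up

TASK

Clamp the freshly glued little wooden tray: press the clamp's release paddle down and, keeping it down, push the sliding jaw all the way back along the bar to its end stop. Let go of the paddle, push the tray along the bench in between the jaws until its end meets the bar, then push the sliding jaw up (it clicks along by itself, no release needed) until it closes snugly on the tray. Only press and push with the fingertips: do not lift the tray, and leave the glue jar, tape measure and pencil beside it where they are.

Things in the scene. Friction and masses are not known exactly. Their poses are not given: they have to be found in the camera images.
- clamp: Grey bar clamp fixed flat on the bench; origin on the bench under the bar's axis. The steel bar (20 mm wide, top with teeth at z 33 mm) runs along its y, from -120 to +161 mm; the sliding jaw opens towards +y. Its -x side, facing the robot, is the open throat. Feet 10 mm high at both ends; end stop 36 mm high at y +134 to +144 mm.
- fixed_pad (a point): Centre of the fixed jaw's rubber pad face, 27 mm above the bench, at clamp x -43, y -70 mm; it faces clamp +y. Both jaws are 47 mm high and reach from the bar to clamp x -77 mm.
- bar_face (a point): On the bar's face towards the throat (clamp x -10 mm), 20 mm above the bench, midway between the pads when the jaw is fully back (clamp y -12.5 mm). The tray's end must meet this face of the bar.
- jaw (a joint): Travel of the sliding jaw to clamp +y, m. Gap between pads = 0.020 + value; 0.095 = back at the end stop, 0.050 = closed on the square tray. A 6 mm ratchet blocks it from growing unless the release is pressed (then about 3 N move it); it shrinks freely, clicking, under 4 to 9 N, and stays where it is left. Its jaw reaches 20 mm behind its pad face.
- release (a joint): Angle of the black release paddle, rad: 0 = at rest with the ratchet engaged (up to 0.2 where the pawl happens to ride on a tooth), clear of the teeth from 0.22 up, 0.45 = lower stop. Spring: about 2 N at first, 6 N shortly before the stop, pressed at paddle; it springs up when let go.
- paddle (a point): Spot to press on top of the ribbed black paddle (22 mm across the bar, about 28 mm along it) on the sliding jaw over the bar, 54 mm up at rest, sloping up 0.28 rad towards clamp -y. Pressed straight down it sinks 6.5 mm until the ratchet is free, 13 mm to its stop, drifting 5 mm to clamp -y. push_wall stands 12 mm from it to clamp +y.
- push_wall (a point): Centre of the upright front wall (36 mm wide, z 52 to 82 mm) of the grey housing on the sliding jaw, right behind the paddle, facing clamp -y. A fingertip standing on the paddle can push it towards clamp +y to open the jaw.
- jaw_back (a point): Centre of the housing's upright rear wall (36 mm wide, z 52 to 82 mm), 42 mm behind push_wall, facing clamp +y. Push it towards clamp -y to close the jaw.
- tray: Loose open wooden tray with finger joints, 80 mm (own x) by 70 mm (own y) by 45 mm high, 0.22 kg, on the bench before the throat, own x roughly along clamp x. Origin at the centre of its underside. Loaded, its +x end touches the bar (origin at clamp x -50 mm); clamped, its origin is at clamp y -35 mm.
- glue_jar: Small jar with a black cap, 43 mm across, 66 mm high, on the bench in front of the fixed jaw's end; origin at its underside. Leave it alone.
- rule_tape: Yellow tape measure, 66 x 74 x 36 mm, on the bench in front of the bar's free end; origin at its underside. Leave it alone.
- pencil: Green pencil, 123 mm, lying behind the bar; origin at its underside. Leave it alone.
Things that resemble listed ones, but are neither listed nor needed, are in the scene too. What is shaped like the tray but green is not meant.

How it is judged:
On the way, in this order (a step that is already met when the one before it is completed fails the run):
1. the release paddle is pressed, pawl clear, the jaw not yet back (value of joint release above 0.22 rad and value of joint jaw below 0.06 m), for 0.05 s.
2. the sliding jaw is fully back at its end stop, to 5 mm (value of joint jaw above 0.09 m), for 0.05 s.
3. the paddle is let go and the tray is in between the open jaws with its end at the bar, to 10 mm (x of tray in the frame of clamp above -0.06 m and y of tray in the frame of clamp between -0.05 and 0.015 m and value of joint jaw above 0.06 m and value of joint release below 0.22 rad), for 0.2 s.
At the end, for the whole second after the job is handed in: The tray stands flat on the bench between the jaws, its end within 12 mm of the bar; the sliding jaw is closed on it with at most 4 mm of play; the paddle is up again; all at rest (value of joint jaw between 0.047 and 0.054 m and value of joint release below 0.22 rad and x of tray in the frame of clamp between -0.062 and -0.045 m and y of tray in the frame of clamp between -0.04 and -0.028 m and height (world z) of tray below 0.004 m and angle between tray's own z axis and vertical below 0.06 rad and linear speed of tray below 0.01 m/s and velocity of joint jaw below 0.005 m/s); the robot touches nothing.
It fails at once if the tray is lifted or tipped (height (world z) of tray above 0.012 m or angle between tray's own z axis and vertical above 0.25 rad).
It fails at once if the glue jar, the tape measure or the pencil is pushed away (25 mm) or knocked over (distance of any of glue_jar, rule_tape, pencil from where it was at the start of the episode above 0.025 m or angle between glue_jar's own z axis and vertical above 0.5 rad).
It also fails if it takes over 64 s, if anything falls off the work surface, if the arm or the gripper's body presses on something with over 40 N, if the wrist force passes 120 N, or if a joint passes its speed limit or range.

ROBOT

A 7-joint arm with a two-finger parallel gripper is mounted at the origin on the work surface; the furniture and walls round the work are solid. World frame = base frame: x ahead of the robot, y to its left, z up, the work surface at z = 0. Lengths are in m, angles in rad, forces in N, time in s.
With the tool pointing down it reaches from about 0.35 to 0.9 m from the base axis. Payload 7.2 kg.
Tool frame: the origin (TCP) lies at the very end of the fingers, on their centre line; the grasp point (between the pads) lies 19 mm behind it; z points along the fingers, y is the direction in which the jaws open and shut (so a half turn about z gives the same grasp; the last joint's range is limited). The gripper opens to 85 mm and grips with 20 to 120 N. Pads are 22 mm wide; open, the fingers measure 114 mm over their backs; the gripper's body (76 mm by 85 mm) begins 54 mm behind the grasp point. The pads swing forward as they close: fully open they stand 13 mm farther back than shut.
Start: joints at [1.238, 0.411, -0.013, 1.596, 0.006, 1.134, -0.082], TCP at [0.164, -0.603, 0.231] pointing down, gripper open.
Joint ranges: [-2.95, 2.95], [-0.29, 1.99], [-1.47, 1.44], [0.14, 2.54], [-1.03, 4.17], [0.13, 1.85], [-2.86, 2.86]. Speed limits (rad/s): [2.39, 2.39, 3.01, 3.01, 3.14, 3.14, 3.14].

INTERFACE

Orientations are given as [roll, pitch, yaw] about the fixed x, y, z axes, in that order (R = Rz(yaw) Ry(pitch) Rx(roll)).
In Python, from workcell import bot gives the robot as it stands. Calls block until the motion is done:
- bot.movep(position, orientation): joint-space move of the TCP to a pose.
- bot.servo_line(position, rot=None, v=0.15, max_force=None): straight line of the TCP; rot=None keeps the orientation; v is the mean speed in m/s. With max_force (N) it stops when the force on the tool has changed by that much, and returns True; else False.
- bot.movej(angles): joint-space move.
- bot.grip(opening, newtons=None): opening from 0.0 (shut) to 1.0 (fully open); newtons is the grip in N (None keeps the last); returns when the fingers have stopped.
- bot.sleep(seconds).
- bot.inverse_kinematics(position, orientation): joint angles nearest the present ones, or None.
- bot.camera(name): name is "scene" or "top" or "wrist"; returns a dict with "color" (384x512x3 uint8, red, green, blue), "z_map" (384x512 float32, m along the optical axis (not along the pixel's ray), 0 where there is no reading), "mtx" (3x3 intrinsics, pixels), "origin" and "attitude" of the camera in the world. Camera axes: x right, y up, looking along -z (the intrinsics and any distortion apply to the point x, -y, -z); pixel columns grow to the right and rows downward; lengths in m; the calibration is good to about 2 mm. A picture is of the moment at which its call begins.
A pose or a line that the arm cannot do raises bot.MotionError and nothing moves.
- bot.sign_off(): hands the job in, once; it reports no verdict.
Readings, each from a call of its own:
- bot.current_t(): time.
- bot.current_joint_positions(): joint angles.
- bot.current_qvel(): joint speeds.
- bot.current_effort(): joint torques, N m.
- bot.current_tcp_pos(): TCP position.
- bot.current_orientation(): TCP orientation.
- bot.current_force(): force on the tool from outside, world axes, zero at the start.
- bot.current_wrist_torque(): the same for the moment, N m.
- bot.current_grip_width(): opening from 0.0 (shut) to 1.0 (fully open).
Only numpy, scipy, OpenCV 4.12 (cv2) and the standard library are available. Lean on these libraries where they do the work, as an engineer would, in place of code of your own. Each camera call takes 0.05 s, during which the arm holds its last target.

## Working session

There is one attempt and no reset: what is moved stays moved. The work goes in short steps, each a Python script; the robot and the scene stay as the last script left them, time stands still between calls to the robot, and variables do not carry over. Pictures are saved under pics/ and viewed, and the job is handed in when it is done.

```bash
ls; mkdir -p pics; python3 - <<'E'
from workcell import bot
import cv2,numpy as np
for n in ["scene","top","wrist"]:
    c=bot.camera(n); np.savez(f"{n}0.npz",**c)
    cv2.imwrite(f"pics/{n}0.png",cv2.cvtColor(c["color"],cv2.COLOR_RGB2BGR))
    print(n,c["mtx"].tolist(),c["origin"],np.array(c["attitude"]).tolist(),[k for k in c])
print(bot.current_orientation(),bot.current_t())
E
```

```text
pics
scene [[354.1437269571886, 0.0, 257.97028201761634], [0.0, 354.1437269571886, 195.0987686225184], [0.0, 0.0, 1.0]] [0.12510407 0.83984268 0.82830878] [0.8569026316016579, -0.0004112317596696169, -2.727115714338379] ['color', 'z_map', 'mtx', 'origin', 'attitude']
top [[481.3177708095444, 0.0, 252.77041798337106], [0.0, 481.3177708095444, 179.81381436161405], [0.0, 0.0, 1.0]] [0.18148213 0.04850044 1.50265302] [0.20056759480242148, 0.0009294805220425584, -1.6002277443353137] ['color', 'z_map', 'mtx', 'origin', 'attitude']
wrist [[287.76489061234776, 0.0, 250.1917770979544], [0.0, 287.76489061234776, 192.1692181723774], [0.0, 0.0, 1.0]] [ 0.24498376 -0.58030487  0.37270327] [-0.33108135445786757, 0.0007367364081494188, -1.3061755614624904] ['color', 'z_map', 'mtx', 'origin', 'attitude']
[-3.14028427e+00  6.20653467e-05  2.64843713e-01] 0.15
```

View pics/top0.png

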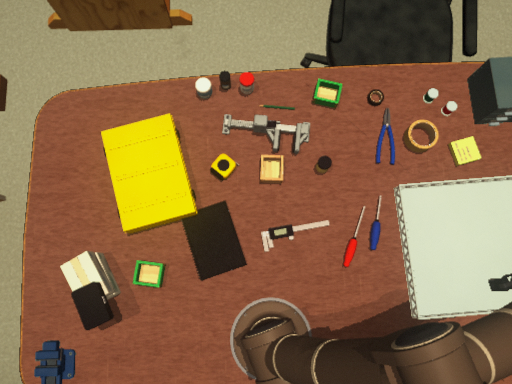

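View pics/scene0.png

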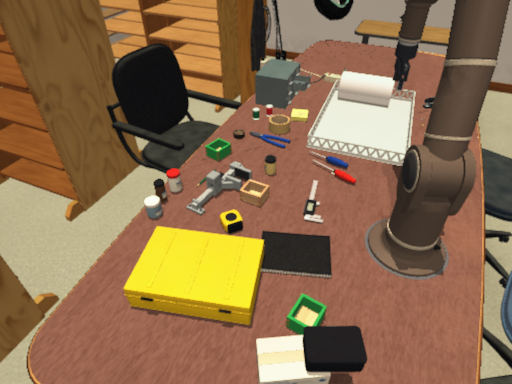

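The top view shows the clamp at about (225–310, 115–150), the wooden tray at (271,169), the glue jar at (323,165), the tape at (223,166) and the pencil at (277,107). Next I'll get a closer look with the wrist camera.

```bash
cat > h.py <<'E'
import numpy as np,cv2
from scipy.spatial.transform import Rotation as Ro
def rays(c,uv):
    uv=np.atleast_2d(uv).astype(float);K=c["mtx"]
    d=np.c_[(uv[:,0]-K[0,2])/K[0,0],-(uv[:,1]-K[1,2])/K[1,1],-np.ones(len(uv))]
    return d@Ro.from_euler("xyz",c["attitude"]).as_matrix().T
def plane(c,uv,z):
    d=rays(c,uv);o=np.array(c["origin"]);return o+d*((z-o[2])/d[:,2])[:,None]
def cloud(c):
    v,u=np.mgrid[0:384,0:512]
    uv=np.c_[u.ravel(),v.ravel()]
    return (np.array(c["origin"])+rays(c,uv)*c["z_map"].reshape(-1,1)).reshape(384,512,3)
def save(n,c,crop=None,s=1):
    im=cv2.cvtColor(c["color"],cv2.COLOR_RGB2BGR)
    if crop: im=im[crop[1]:crop[3],crop[0]:crop[2]]
    cv2.imwrite(n,cv2.resize(im,None,fx=s,fy=s,interpolation=cv2.INTER_CUBIC))
E
python3 - <<'E'
from h import *
c=dict(np.load("top0.npz"))
for n,uv in dict(tray=(271,169),jar=(323,165),tape=(223,166),l=(227,124),r=(309,135),housing=(262,122)).items():
    print(n,plane(c,uv,.03).round(3))
P=cloud(c);
for uv in [(271,169),(323,165),(223,166),(262,122),(150,170),(240,115)]: print(uv,P[uv[1],uv[0]].round(3))
save("pics/top0z.png",c,(200,90,350,200),5)
E
```

```text
tray [[ 0.514 -0.017  0.03 ]]
jar [[ 0.522 -0.181  0.03 ]]
tape [[0.528 0.133 0.03 ]]
l [[0.665 0.118 0.03 ]]
r [[ 0.621 -0.142  0.03 ]]
housing [[0.669 0.006 0.03 ]]
(271, 169) [ 0.52  -0.018  0.002]
(323, 165) [ 0.513 -0.175  0.069]
(223, 166) [0.526 0.133 0.036]
(262, 122) [0.653 0.007 0.078]
(150, 170) [0.511 0.352 0.078]
(240, 115) [ 0.705  0.076 -0.001]
```

View pics/top0z.png

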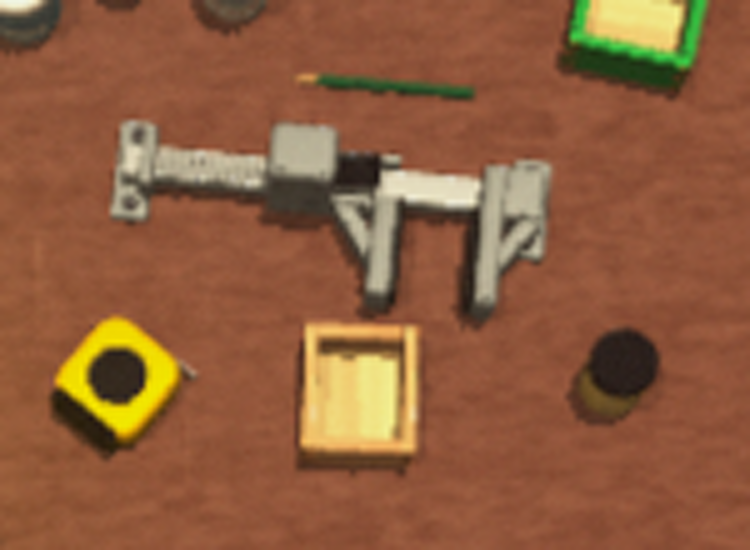

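Clamp yaw is about -0.17. The jaw is partly open and the tray stands just before the throat, shifted to the left of it. I'll take a wrist camera view from above.

```bash
python3 - <<'E'
from workcell import bot
from h import *
bot.movep([0.52,-0.02,0.30],[np.pi,0,-0.17])
for n in ["wrist","top"]:
    c=bot.camera(n); np.savez(f"{n}1.npz",**c); save(f"pics/{n}1.png",c,None,1.5)
    print(c["origin"],c["attitude"])
print(bot.current_joint_positions(),bot.current_t())
E
```

```text
[ 0.60324935 -0.03442334  0.44199471] [-3.30863661e-01 -1.12745360e-03 -1.74234421e+00]
[0.18148213 0.04850044 1.50265302] [ 2.00567595e-01  9.29480522e-04 -1.60022774e+00]
[ 0.44707818  0.23169321 -0.59585155  1.72029706  0.1371775   1.23174488
 -1.92427913] 2.6917
```

View pics/wrist1.png

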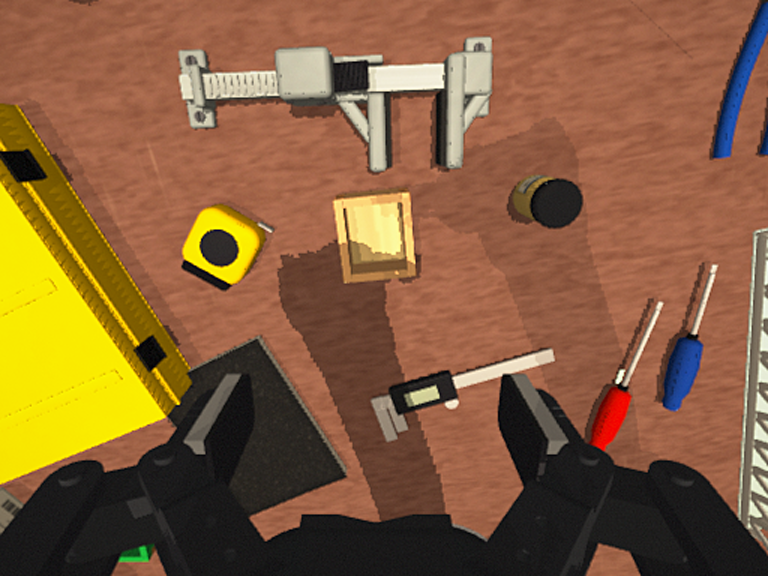

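The wrist view (1.5x) shows the bar from (180,82) to (490,75), the housing at (303,72), the black paddle at (350,76), the jaws at (378,130) and (450,110), and the tray at (375,237). I'll measure these from depth.

```bash
cat > meas.py <<'E'
from h import *
def clampfit(c,P):
    hsv=cv2.cvtColor(c["color"],cv2.COLOR_RGB2HSV)
    z=P[...,2]
    grey=(hsv[...,1]<60)&(c["z_map"]>0)
    roi=(P[...,0]>.53)&(P[...,0]<.75)&(P[...,1]>-.2)&(P[...,1]<.2)
    return grey&roi,hsv
def trayfit(c,P):
    hsv=cv2.cvtColor(c["color"],cv2.COLOR_RGB2HSV)
    z=P[...,2];roi=(P[...,0]>.42)&(P[...,0]<.70)&(P[...,1]>-.12)&(P[...,1]<.08)
    m=roi&(abs(z-.045)<.006)&(hsv[...,0]>8)&(hsv[...,0]<30)&(hsv[...,1]>60)
    m=cv2.morphologyEx(m.astype(np.uint8),cv2.MORPH_CLOSE,np.ones((3,3)))
    n,l,s,_=cv2.connectedComponentsWithStats(m)
    k=1+np.argmax(s[1:,4]);v,u=np.nonzero(l==k)
    X=plane(c,np.c_[u,v],.045)[:,:2]
    return cv2.minAreaRect((X*1000).astype(np.float32))
E
python3 - <<'E'
from meas import *
c=dict(np.load("wrist1.npz"));P=cloud(c)
print("tray",trayfit(c,P))
t=dict(np.load("top1.npz"));
print("traytop",trayfit(t,cloud(t)))
g,h=clampfit(c,P);z=P[...,2]
# bar: bright at z .033
b=g&(abs(z-.033)<.005)&(h[...,2]>150)
X=P[b][:,:2]; print(len(X),np.median(P[b][:,2]))
l=cv2.fitLine(X.astype(np.float32),cv2.DIST_HUBER,0,.01,.01).ravel();print("bar",l,"yaw",np.arctan2(-l[0]*np.sign(l[1]),abs(l[1])))
yaw=np.arctan2(-l[0]*np.sign(l[1]),abs(l[1]));ux=np.array([np.cos(yaw),np.sin(yaw)]);uy=np.array([-np.sin(yaw),np.cos(yaw)])
for lo,hi in [(.004,.016),(.026,.034),(.034,.040),(.043,.051),(.052,.065),(.075,.088)]:
    m=g&(z>lo)&(z<hi)
    if m.sum()<10: continue
    Q=P[m][:,:2]-l[2:]; a=Q@ux*1000;d=Q@uy*1000
    print(lo,hi,m.sum(),"x",np.percentile(a,[1,50,99]).round(1),"y",np.percentile(d,[1,50,99]).round(1))
    hh,e=np.histogram(d,np.arange(-120,180,5));print([(int(e[i]),int(hh[i])) for i in range(len(hh)) if hh[i]])
E
```

```text
tray ((517.148681640625, -20.103954315185547), (70.29349517822266, 80.60382080078125), 86.10907745361328)
traytop ((516.8042602539062, -16.711963653564453), (68.29138946533203, 82.55736541748047), 87.6205825805664)
2334 0.030868114956475123
bar [ 0.1620255   0.98678654  0.6527175  -0.02379418] yaw -0.16274293
0.004 0.016 707 x [-130.1   16.1   37.9] y [-122.8  136.9  155.5]
[(-120, 47), (-115, 36), (-110, 36), (-105, 46), (-100, 8), (-80, 1), (-5, 1), (85, 7), (90, 11), (95, 4), (125, 10), (130, 73), (135, 79), (140, 93), (145, 82), (150, 116), (155, 13)]
0.026 0.034 2236 x [-142.7   -0.4   13.9] y [-111.7   66.4  148.5]
[(-120, 2), (-115, 11), (-110, 12), (-105, 29), (-100, 17), (-80, 84), (-75, 74), (-70, 63), (-65, 68), (-60, 69), (-55, 71), (-50, 64), (-45, 57), (-40, 64), (-35, 68), (-30, 71), (-25, 77), (-20, 72), (-15, 28), (-10, 24), (-5, 22), (0, 22), (5, 7), (10, 4), (15, 4), (30, 1), (35, 4), (40, 4), (45, 2), (65, 61), (70, 54), (75, 71), (80, 64), (85, 64), (90, 64), (95, 62), (100, 63), (105, 70), (110, 64), (115, 66), (120, 77), (125, 95), (130, 66), (135, 29), (140, 8
[... 382 characters left out ...]
 7), (120, 17), (125, 25), (130, 119), (135, 94), (140, 18), (145, 16)]
0.043 0.051 1836 x [-70.5 -30.2  17.4] y [-94.4 -78.4  15.3]
[(-110, 2), (-100, 4), (-95, 228), (-90, 301), (-85, 306), (-80, 184), (-75, 12), (-35, 56), (-30, 177), (-25, 189), (-20, 195), (-15, 80), (0, 2), (5, 21), (10, 53), (15, 13), (30, 1), (35, 4), (40, 4), (45, 4)]
0.052 0.065 452 x [-96.6  -1.6  13.4] y [-184.    -4.7   34.9]
[(-15, 53), (-10, 81), (-5, 76), (0, 68), (5, 33), (10, 26), (15, 11), (20, 2), (25, 5), (30, 4), (35, 2), (45, 2), (50, 1)]
0.075 0.088 1249 x [-16.4   1.1  18.5] y [14.9 34.8 55.5]
[(10, 18), (15, 154), (20, 152), (25, 152), (30, 156), (35, 151), (40, 151), (45, 158), (50, 135), (55, 22)]
```

```bash
python3 - <<'E'
from meas import *
from workcell import bot
c=dict(np.load("wrist1.npz"));P=cloud(c)
g,h=clampfit(c,P);z=P[...,2]
yaw=-.1627
o=np.array([.6527,-.0238])
def fr(yaw): return np.array([np.cos(yaw),np.sin(yaw)]),np.array([-np.sin(yaw),np.cos(yaw)])
for it in range(3):
    ux,uy=fr(yaw);A=(P[...,:2]-o)@ux;D=(P[...,:2]-o)@uy
    b=g&(abs(z-.031)<.004)&(abs(A)<.014)&(((D>-.072)&(D<-.04))|((D>.07)&(D<.122)))
    # mid-line of bar per D-bin
    pts=[]
    for d in np.arange(-.072,.122,.004):
        s=b&(D>=d)&(D<d+.004)
        if s.sum()>20: pts.append((d+.002,(np.percentile(A[s],3)+np.percentile(A[s],97))/2,np.ptp(A[s])))
    pts=np.array(pts);k=np.polyfit(pts[:,0],pts[:,1],1);print(k,np.median(pts[:,2]))
    o=o+ux*k[1];yaw-=np.arctan(k[0])
print("yaw",yaw,"o",o)
ux,uy=fr(yaw);A=(P[...,:2]-o)@ux*1000;D=(P[...,:2]-o)@uy*1000
def rep(n,m): print(n,m.sum(),"x",np.percentile(A[m],[2,98]).round(1),"y",np.percentile(D[m],[2,98]).round(1),"z",np.median(z[m]).round(4))
rep("housing",g&(z>.075)&(z<.09)&(abs(A)<25)&(D>0)&(D<70))
rep("stop",g&(z>.033)&(z<.04)&(abs(A)<25)&(D>120)&(D<150))
rep("fixjaw",g&(z>.042)&(z<.052)&(A<-30)&(A>-80)&(D<-60)&(D>-100))
rep("sljaw",g&(z>.042)&(z<.052)&(A<-30)&(A>-80)&(D<-10)&(D>-45))
rep("paddle",(z>.05)&(z<.07)&(abs(A)<12)&(D<14)&(D>-25)&(h[...,2]<70))
rep("feetL",g&(z>.005)&(z<.016)&(abs(A)<45)&(D>120)&(D<165))
rep("feetR",g&(z>.005)&(z<.016)&(abs(A)<45)&(D<-95)&(D>-140))
for y in [yaw+np.pi/2,yaw-np.pi/2,yaw]:
    for d in (-.01,.08):
        p=o+uy*d; print(y,d,bot.inverse_kinematics([*p,.05],[np.pi,0,y]))
E
```

```text
[-0.03032657  0.00226095] 0.019091255593963297
[-1.71405527e-04  7.11475865e-05] 0.01912080521494724
[ 3.76569852e-07 -3.60640968e-08] 0.019120813919302045
yaw -0.13221169669835714 o [ 0.65500158 -0.02417562]
housing 1249 x [-17.1  16.8] y [15.3 54.8] z 0.0812
stop 205 x [-15.3  15.5] y [129.3 138.8] z 0.0351
fixjaw 536 x [-73.7 -30.7] y [-92.9 -74.6] z 0.046
sljaw 499 x [-74.6 -30.5] y [-29.4 -12.1] z 0.046
paddle 398 x [-10.   10.3] y [-12.2  12.7] z 0.0538
feetL 465 x [-31.2  31.6] y [130.3 155.3] z 0.0097
feetR 216 x [-31.9  32.2] y [-122.8 -100.7] z 0.0098
1.4385846300965395 -0.01 [ 0.4572854   0.77369021 -0.73096043  1.63747044  0.60191122  0.96821855
 -0.6165186 ]
1.4385846300965395 0.08 [ 0.32359365  0.79767614 -0.74631451  1.60043374  0.61873841  0.99326892
 -0.75278866]
-1.7030080234932536 -0.01 [-0.54883167  0.80297642  0.82134643  1.71291452 -0.70565767  0.94771874
 -2.72006187]
-1.7030080234932536 0.08 [-0.77189581  0.92993818  1.03108574  1.68287295 -0.89787864  1.07445924
 -2.72269341]
-0.13221169669835714 -0.01 [ 0.31903318  0.70781914 -0.50574015  1.64769575  0.41555399  0.89505645
 -2.05152865]
-0.13221169669835714 0.08 [ 0.20393956  0.73585901 -0.54474005  1.6094125   0.45082532  0.92446491
 -2.20486637]
```

Clamp frame: origin at (0.6543, -0.0291), yaw -0.132, with end stop, pads and housing all agreeing. The jaw is at about 0.025, and the tray is at clamp (-137, -8) mm. Next I close the fingers, press the paddle and push.

```bash
cat > cf.py <<'E'
from h import *
YAW=-.1322;UX=np.array([np.cos(YAW),np.sin(YAW)]);UY=np.array([-np.sin(YAW),np.cos(YAW)]);O=np.array([.65434,-.02913])
def W(x,y,z): return [*(O+UX*x/1000+UY*y/1000),z/1000]
def C(p): q=np.array(p[:2])-O; return np.array([q@UX*1000,q@UY*1000,p[2]*1000]).round(1)
E
python3 - <<'E'
from cf import *
from workcell import bot
bot.grip(0.0)
bot.movep(W(0,4,110),[np.pi,0,YAW+np.pi/2])
print(bot.current_grip_width(),C(bot.current_tcp_pos()))
f0=bot.current_force()
for z in (70,57,50,45):
    r=bot.servo_line(W(0,4,z),v=0.06,max_force=25)
    print(z,r,C(bot.current_tcp_pos()),(np.array(bot.current_force())-f0).round(1),bot.current_t())
    if r: break
c=bot.camera("wrist");save("pics/press.png",c,None,1.4)
c=bot.camera("scene");save("pics/press_s.png",c,(160,130,320,240),4)
E
```

```text
-0.0015043435691862626 [1.000e-01 4.000e+00 1.105e+02]
70 False [ 0.2  4.2 70.2] [-0.3 -0.  -0.1] 5.4917
57 False [-0.4  4.  56.5] [-0.7  0.4 -0.4] 5.8583
50 False [ 0.1  4.  49.8] [0.5 0.5 1.8] 6.125
45 False [ 0.7  3.9 45.3] [ 1.4 -1.1  4.5] 6.375
```

View pics/press.png

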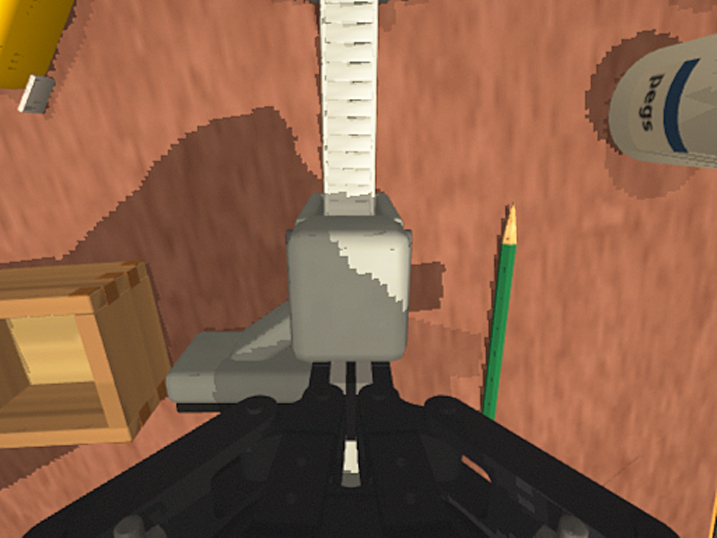

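View pics/press_s.png

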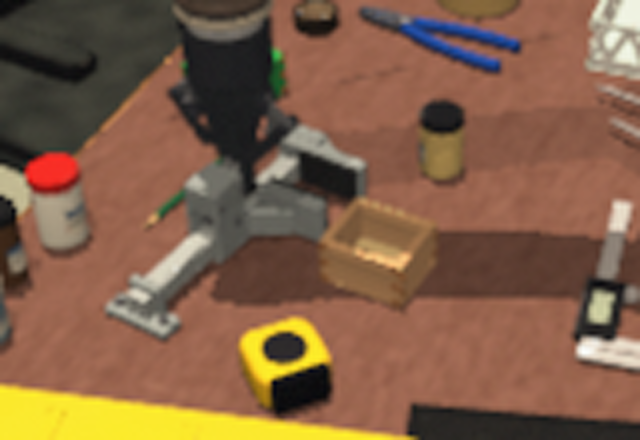

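The views show the fingertip on the paddle, centred on the housing (≈(350,370) in the wrist picture) and pressing with 4.5 N. The jaw is clear of the tray. Now I push towards +y.

```bash
python3 - <<'E'
from cf import *
from workcell import bot
bot.servo_line(W(0,4,43.5),v=0.04)
print(np.array(bot.current_force()).round(1),C(bot.current_tcp_pos()))
for y in (12,30,50,70,77,80,82):
    r=bot.servo_line(W(0,y,43.5),v=0.06,max_force=30)
    f=np.array(bot.current_force());print(y,r,C(bot.current_tcp_pos()),f.round(1),"along",(f[:2]@UY).round(1),bot.current_t())
    if r or (f[:2]@UY)<-18: break
c=bot.camera("wrist");np.savez("back.npz",**c);save("pics/back.png",c,None,1.4)
P=cloud(c);A=(P[...,:2]-O)@UX;D=(P[...,:2]-O)@UY
m=(abs(A)<.016)&(P[...,2]>.078)&(P[...,2]<.086)&(D>.05)&(D<.17);print(np.percentile(D[m],[2,98]))
E
```

```text
[ 0.8 -1.9  6.3] [ 0.6  3.5 44. ]
12 False [ 0.6 12.4 44.2] [ 1.7 -0.   4.8] along 0.2 7.0083
30 False [ 0.6 31.  44.2] [2.6 0.5 4.4] along 0.8 7.4583
50 False [ 0.6 50.7 44. ] [3.2 1.  5.1] along 1.4 7.9417
70 False [ 0.6 70.5 43.9] [3.6 0.6 5. ] along 1.1 8.425
77 False [ 0.4 76.3 43.8] [ 1.  -1.8  5.9] along -1.6 8.6917
80 False [ 0.3 77.5 43.6] [ 1.  -6.   7.8] along -5.9 8.9417
82 False [ 0.3 78.3 43.6] [ 0.3 -7.9  8.9] along -7.8 9.1917
[0.07892835 0.13332353]
```

View pics/back.png

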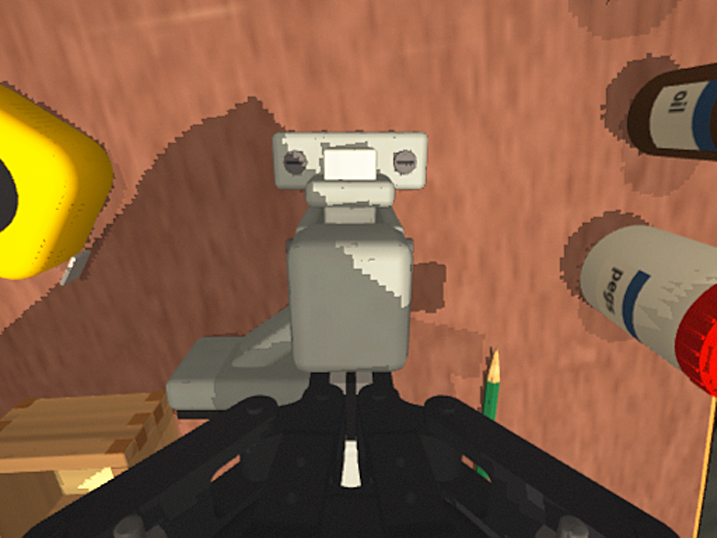

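The jaw is back: the housing sits against the end stop at ≈(350,200), force rose to 8 N, and TCP y 78.3 gives a jaw value of about 0.0945. I'll release the paddle and re-measure the tray.

```bash
python3 - <<'E'
from cf import *
from meas import trayfit
from workcell import bot
bot.servo_line(W(0,76.5,44),v=0.05)
bot.servo_line(W(0,76.5,120),v=0.15)
bot.grip(0.45)
bot.movep(W(-140,56,110),[np.pi,0,YAW+np.pi/2])
c=bot.camera("top");np.savez("top2.npz",**c);save("pics/top2.png",c,(190,90,350,210),5)
print(trayfit(c,cloud(c)),bot.current_t(),bot.current_grip_width())
c=bot.camera("wrist");save("pics/w2.png",c,None,1.4)
P=cloud(c);A=(P[...,:2]-O)@UX;D=(P[...,:2]-O)@UY
m=(abs(A)<.016)&(P[...,2]>.078)&(P[...,2]<.086)&(D>.05)&(D<.17);print(np.percentile(D[m],[2,98]))
E
```

```text
((489.90216064453125, 0.13380813598632812), (81.82862091064453, 40.98432159423828), 44.052589416503906) 11.2833 0.4515299557022462
[0.0943187  0.13289868]
```

View pics/top2.png

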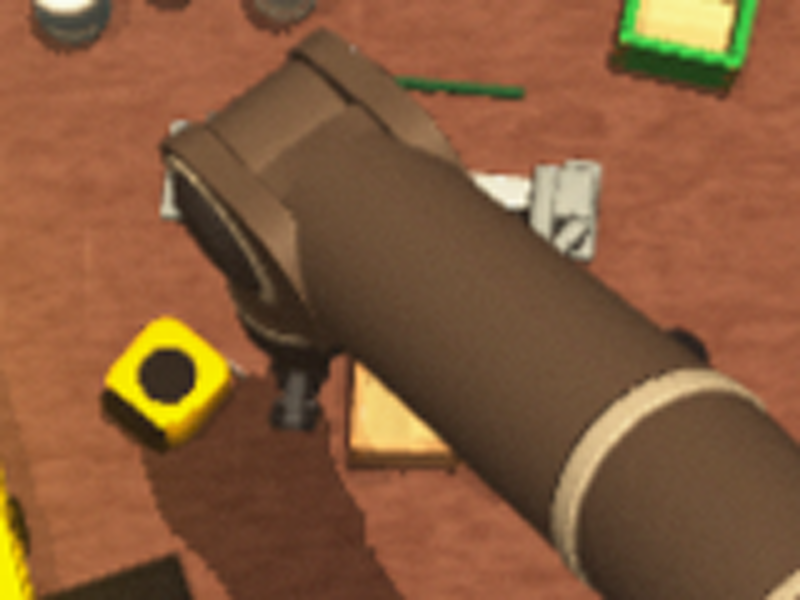

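View pics/w2.png

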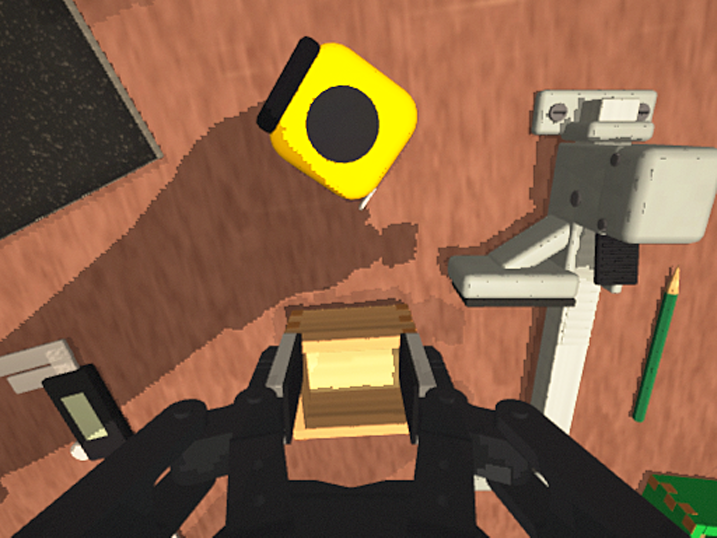

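The jaw stays at its end stop with the paddle up. The tray is below and to the -y side of the fingers, with its +y face at ≈(350,320). I'll descend beside it and push it laterally.

```bash
cat > look.py <<'E'
from cf import *
def trayw(c):
    P=cloud(c);A=(P[...,:2]-O)@UX*1000;D=(P[...,:2]-O)@UY*1000
    h=cv2.cvtColor(c["color"],cv2.COLOR_RGB2HSV)
    m=(abs(P[...,2]-.045)<.004)&(h[...,0]>8)&(h[...,0]<30)&(h[...,1]>50)&(A<10)&(A>-220)&(abs(D+20)<80)
    m=cv2.morphologyEx(m.astype(np.uint8),cv2.MORPH_OPEN,np.ones((2,2)))
    v,u=np.nonzero(m);X=plane(c,np.c_[u,v],.045)[:,:2]-O
    Q=(np.c_[X@UX,X@UY]*1000).astype(np.float32)
    return cv2.minAreaRect(Q),len(Q),Q.min(0),Q.max(0)
E
python3 - <<'E'
from look import *
from workcell import bot
print(bot.servo_line(W(-140,56,10),v=0.12,max_force=15))
f0=np.array(bot.current_force())
for y in (40,25,17):
    r=bot.servo_line(W(-140,y,10),v=0.06,max_force=15)
    f=np.array(bot.current_force())-f0;print(y,r,C(bot.current_tcp_pos()),f.round(1),bot.current_t())
    if r: break
c=bot.camera("wrist");save("pics/w3.png",c,None,1.4);np.savez("w3.npz",**c);print(trayw(c))
E
```

```text
False
40 False [-139.8   39.2   10.2] [ 0.4  1.5 -0.1] 12.7333
25 False [-140.1   24.2    9.9] [-0.7  0.6 -0.6] 13.1333
17 False [-140.1   16.3    9.9] [ 0.8 -1.1 -0.7] 13.4167
(((-97.23283386230469, 22.405017852783203), (135.70806884765625, 27.094749450683594), 25.836759567260742), 1708, array([-160.96439 ,   -2.274897], dtype=float32), array([-35.17388 ,  51.123173], dtype=float32))
```

View pics/w3.png

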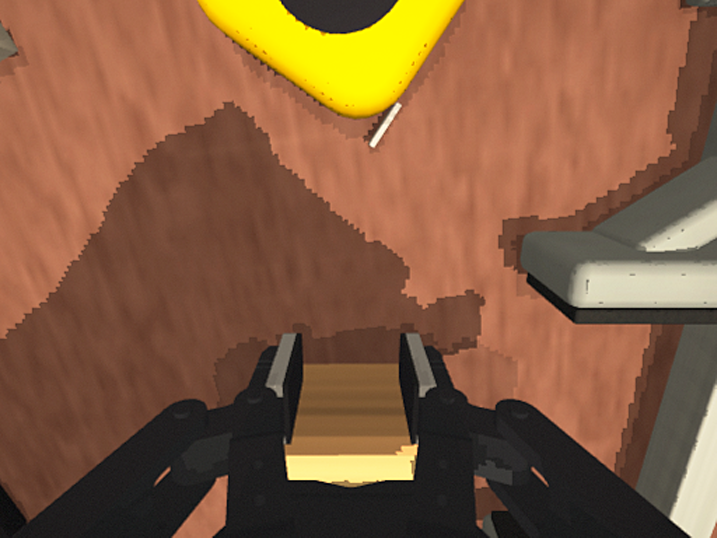

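```bash
python3 - <<'E'
from look import *
c=dict(np.load("w3.npz"))
for uv,z in [((350,365),0),((350,435),.045),((350,455),.045),((350,480),.045)]:
    print(uv,C(plane(c,np.array(uv)/1.4,z)[0]))
P=cloud(c)
for v in range(350,490,10): print(v,C(P[int(v/1.4),250]))
E
```

```text
(350, 365) [-139.6    4.4    0. ]
(350, 435) [-139.6    6.6   45. ]
(350, 455) [-139.6   -1.7   45. ]
(350, 480) [-139.6  -12.5   45. ]
350 [-139.6   11.7   -0.2]
360 [-139.6    6.2   -1.2]
370 [-139.6    5.2    4.8]
380 [-139.6    5.7   12.7]
390 [-139.6    5.6   18.9]
400 [-139.6    5.    24.2]
410 [-139.6    4.9   29.8]
420 [-139.6    5.5   36.5]
430 [-139.6    4.7   40.4]
440 [-139.6    4.7   45. ]
450 [-1.396e+02  1.000e-01  4.440e+01]
460 [-139.7  -39.9    7.7]
470 [-139.7  -46.7    6.5]
480 [-139.7  -52.4    6.6]
```

The tray's +y face is flush at clamp y≈+5, so the two fingers are pushing it squarely. A little further puts the tray centre at y -31. Then I go round behind it.

```bash
python3 - <<'E'
from look import *
from workcell import bot
bot.servo_line(W(-140,14.3,10),v=0.05)
print(C(bot.current_tcp_pos()))
bot.servo_line(W(-140,35,10),v=0.1)
bot.servo_line(W(-140,35,90),v=0.15)
bot.movep(W(-222,-31,110),[np.pi,0,YAW])
c=bot.camera("wrist");save("pics/w4.png",c,None,1.4);np.savez("w4.npz",**c);print(trayw(c),bot.current_t())
E
```

```text
[-140.    14.2   10. ]
(((-139.7711944580078, -32.0622444152832), (79.36478424072266, 70.31564331054688), 0.2323732078075409), 5136, array([-179.45724,  -67.36885], dtype=float32), array([-100.06678  ,    3.2307413], dtype=float32)) 15.925
```

View pics/w4.png

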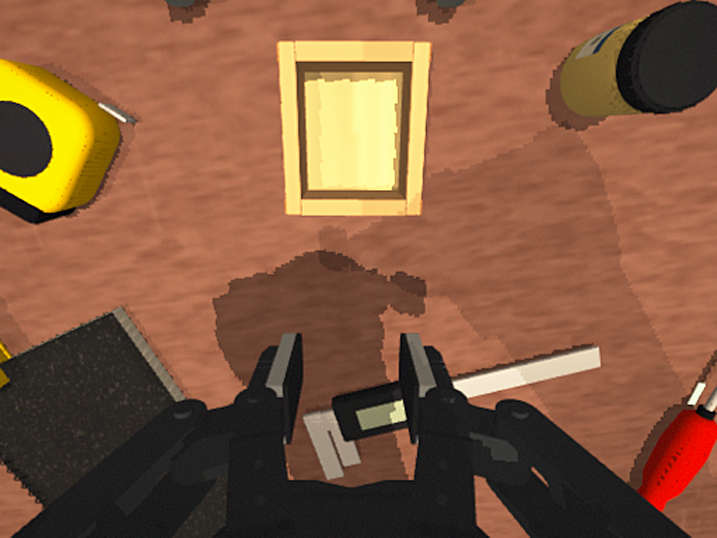

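The tray is at clamp (-139.8, -32.1), aligned within 0.3°. I'll descend behind it and push it in.

```bash
python3 - <<'E'
from look import *
from workcell import bot
c=dict(np.load("w4.npz"));P=cloud(c)
print("caliper",C(P[int(352/1.4),int(595/1.4)]),C(P[int(400/1.4),int(340/1.4)]))
bot.servo_line(W(-207,-31.5,60),v=0.2)
print(bot.servo_line(W(-207,-31.5,10),v=0.1,max_force=10),C(bot.current_tcp_pos()))
f0=np.array(bot.current_force())
for x in (-190,-160,-130,-115,-108,-104,-101.5,-100):
    r=bot.servo_line(W(x,-31.5,10),v=0.07,max_force=12)
    f=np.array(bot.current_force())-f0;print(x,r,C(bot.current_tcp_pos()),(f[:2]@UX).round(1),(f[:2]@UY).round(1),bot.current_t())
    if r or f[:2]@UX<-7: break
c=bot.camera("wrist");save("pics/w5.png",c,None,1.4);np.savez("w5.npz",**c);print(trayw(c))
E
```

```text
caliper [-281.1 -198.7    7.9] [-321.9  -21.9    5.9]
False [-206.7  -31.4   10.5]
-190 False [-189.3  -31.5   10.2] 0.7 0.4 17.375
-160 False [-159.9  -31.5    9.9] 0.8 0.1 17.95
-130 False [-129.9  -31.4    9.9] 1.1 0.3 18.525
-115 False [-114.6  -31.4   10. ] 0.5 -0.5 18.8917
-108 False [-107.8  -31.4   10. ] 0.7 0.7 19.1417
-104 False [-103.8  -31.5   10. ] 1.0 0.1 19.3917
-101.5 False [-101.4  -31.5   10. ] 0.3 0.0 19.6417
-100 False [-100.9  -31.5    9.9] -5.0 0.2 19.8917
(((-49.628658294677734, -11.610466003417969), (122.91898345947266, 79.57249450683594), 89.94715881347656), 15354, array([-89.45772, -73.09148], dtype=float32), array([-9.8887  , 49.867107], dtype=float32))
```

View pics/w5.png

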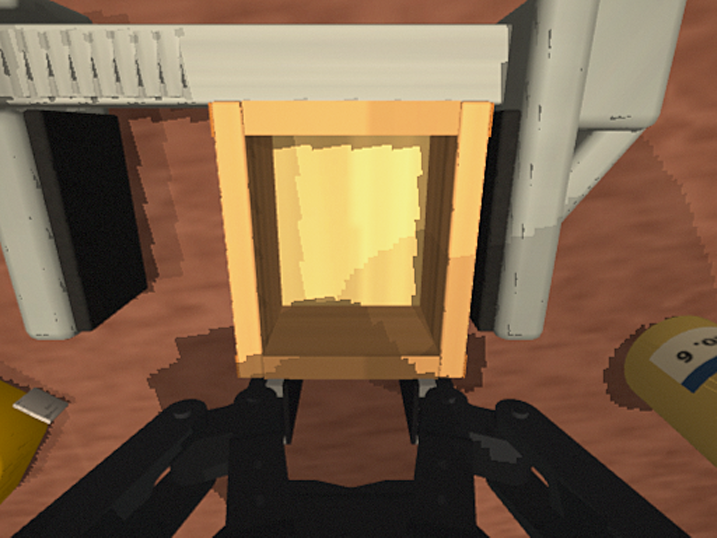

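The tray's end is at the bar (clamp x≈-49.6, contact 5 N) and it stands between the pads. I'll back out, shut the fingers, go behind the housing, and close.

```bash
python3 - <<'E'
from look import *
from workcell import bot
bot.servo_line(W(-125,-31.5,10),v=0.1)
bot.servo_line(W(-125,-31.5,130),v=0.2)
bot.grip(0.0)
bot.movep(W(0,152,130),[np.pi,0,YAW+np.pi/2])
bot.servo_line(W(0,152,60),v=0.12,max_force=10)
f0=np.array(bot.current_force());print(C(bot.current_tcp_pos()))
for y in (140,125,110,103,100,99,98,97,96,95,94,93):
    r=bot.servo_line(W(0,y,60),v=0.05,max_force=25)
    f=np.array(bot.current_force())-f0;print(y,r,C(bot.current_tcp_pos()),(f[:2]@UX).round(1),(f[:2]@UY).round(1),bot.current_t())
    if r or f[:2]@UY>16: break
c=bot.camera("wrist");save("pics/w6.png",c,None,1.4);np.savez("w6.npz",**c)
E
```

```text
[  0.3 152.3  60.5]
140 False [  0.4 140.1  60.8] 0.8 2.6 23.725
125 False [  0.4 125.   60.3] 1.9 3.9 24.175
110 False [  0.3 110.1  60.1] 1.1 3.7 24.625
103 False [1.000e-01 1.029e+02 6.000e+01] 1.8 3.2 24.9167
100 False [1.000e-01 1.007e+02 6.000e+01] 2.4 4.9 25.1667
99 False [1.000e-01 1.003e+02 6.000e+01] 2.5 7.1 25.4167
98 False [ 0.1 99.7 60. ] 3.4 6.9 25.6667
97 False [ 0.  99.7 60.1] 3.5 10.6 25.9167
96 False [ 0.  99.7 60.1] 3.6 12.1 26.1667
95 False [ 0.1 99.7 60.1] 5.1 13.9 26.4167
94 False [ 0.  99.7 60.2] 5.0 15.0 26.6667
93 False [ 0.  99.7 60.2] 5.8 17.4 26.9167
```

View pics/w6.png

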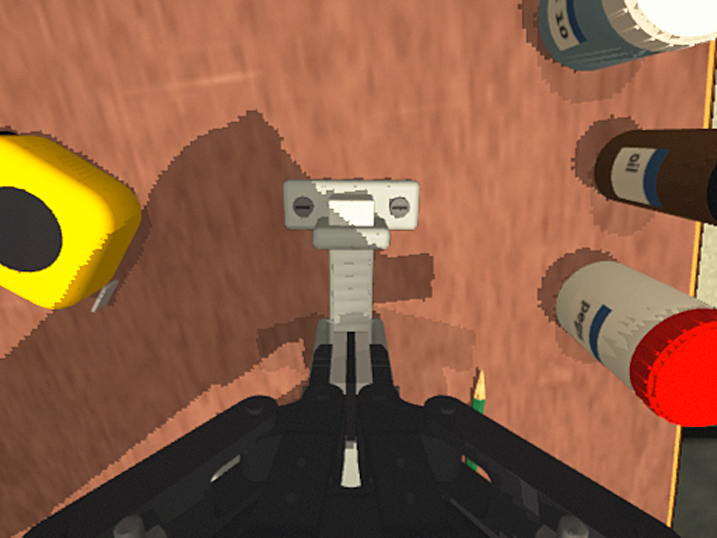

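It stopped solidly at y 99.7 with force rising to 17 N. I'll lift off and inspect.

```bash
python3 - <<'E'
from look import *
from workcell import bot
bot.servo_line(W(0,110,60),v=0.1)
bot.servo_line(W(0,110,140),v=0.2)
bot.movep(W(-125,-10,200),[np.pi,0,YAW])
c=bot.camera("wrist");save("pics/w7.png",c,None,1.4);np.savez("w7.npz",**c);print(trayw(c),bot.current_t())
P=cloud(c);A=(P[...,:2]-O)@UX*1000;D=(P[...,:2]-O)@UY*1000;z=P[...,2]*1000
h=cv2.cvtColor(c["color"],cv2.COLOR_RGB2HSV);g=(h[...,1]<60)
for n,m in dict(house=(abs(A)<25)&(z>75)&(z<90)&(D>20)&(D<110)&g,fix=(A<-45)&(A>-75)&(abs(z-47)<4)&(D<-60)&(D>-110)&g,sl=(A<-45)&(A>-75)&(abs(z-47)<4)&(D>-10)&(D<40)&g).items():
    print(n,m.sum(),np.percentile(D[m],[2,98]).round(1))
E
```

```text
(((-50.55295181274414, -32.94577407836914), (79.05685424804688, 75.0775146484375), 0.11477252840995789), 2477, array([-90.146324, -70.42091 ], dtype=float32), array([-10.952436 ,   4.6529183], dtype=float32)) 29.0
house 2453 [47.6 86.6]
fix 555 [-87.3 -69.9]
sl 568 [ 2.2 20.3]
```

View pics/w7.png

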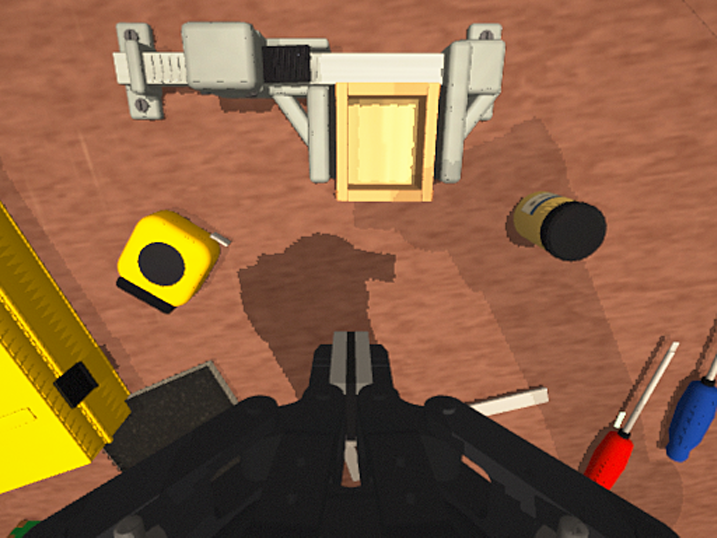

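Tray and jaws look snug: tray at (385,140), sliding jaw at (318,130). The numbers give a jaw value between 0.050 and 0.053, near the upper limit of 0.054, so I'll take a close view straight above.

```bash
python3 - <<'E'
from look import *
from workcell import bot
bot.movep(W(-150,-35,95),[np.pi,0,YAW])
c=bot.camera("wrist");save("pics/w8.png",c,(100,0,400,230),2.6);np.savez("w8.npz",**c);print(c["origin"],C(c["origin"]))
P=cloud(c);K=(P[...,:2]-O)
A=K@UX*1000;D=K@UY*1000;z=P[...,2]*1000
# profile across at A=-50
for v in range(384):
    if abs(np.median(A[v,180:320])+50)<1.5:
        hs=cv2.cvtColor(c["color"],cv2.COLOR_RGB2HSV)[v]
        for u in range(120,400,1):
            if (-12<D[v,u]<28 or -95<D[v,u]<-62): print(u,D[v,u].round(1),z[v,u].round(0),hs[u],end="; ")
        break
E
```

```text
[ 0.58559534 -0.05357388  0.23740317] [-64.9 -33.3 237.4]
163 21.3 42.0 [ 15  62 135]; 164 19.8 46.0 [ 30  31 180]; 165 19.4 45.0 [ 24  40 185]; 166 18.2 47.0 [ 24  38 196]; 167 17.7 46.0 [ 25  37 206]; 168 16.8 48.0 [ 25  40 213]; 169 16.5 46.0 [ 25  36 211]; 170 15.6 47.0 [ 24  38 214]; 171 14.9 48.0 [ 24  38 215]; 172 14.2 48.0 [ 25  38 217]; 173 14.4 45.0 [ 26  35 218]; 174 13.7 45.0 [ 26  34 218]; 175 12.8 46.0 [ 27  36 219]; 176 12.0 47.0 [ 25  37 220]; 177 11.3 47.0 [ 25  37 220]; 178 11.0 46.0 [ 27  37 222]; 179 10.3 47.0 [ 25  37 221]; 180 9.8 46.0 [ 23  39 210]; 181 9.1 47.0 [ 23  39 198]; 182 8.8 45.0 [ 26  37 185]; 183 8.1 45.0 [ 25  36 178]; 184 7.5 45.0 [ 29  34 152]; 185 7.1 44.0 [25 34 89]; 186 6.7 43.0 [26 37 96]; 187 5.8 45.0 [30 32 40]; 188 5.4 44.0 [17 45 51]; 189 4.5 45.0 [19 41 50]; 190 3.8 46.0 [19 41 50]; 191 3.4 44.0 [23 43 53]; 192 2.9 44.0 [15 47 54]; 193 2.1 45.0 [120  13  40]; 194 1.7 44.0 [ 13 122  65]; 195 0.7 46.0 [ 15 154 222]; 196 0.4 44.0 [ 26 116 255]; 197 -0.2 44.0 [ 23 123 254]; 198 -1.1 45.0 [ 23 126 253]; 199 -1.6 44.0 [ 23 125 253]; 200 -2.0 4
[... 1192 characters left out ...]
  38 107]; 317 -74.4 45.0 [ 26  38 153]; 318 -74.9 46.0 [ 23  37 173]; 319 -75.7 45.0 [ 23  39 181]; 320 -76.2 46.0 [ 23  37 192]; 321 -76.6 46.0 [ 23  40 205]; 322 -77.5 45.0 [ 24  40 217]; 323 -77.6 47.0 [ 26  36 222]; 324 -78.6 46.0 [ 24  37 220]; 325 -78.9 47.0 [ 25  38 220]; 326 -79.5 47.0 [ 25  38 219]; 327 -80.5 46.0 [ 26  35 216]; 328 -81.1 46.0 [ 25  37 218]; 329 -81.5 46.0 [ 27  37 213]; 330 -82.2 46.0 [ 25  37 213]; 331 -82.8 46.0 [ 24  37 212]; 332 -83.3 47.0 [ 25  36 211]; 333 -84.2 46.0 [ 27  36 206]; 334 -84.4 47.0 [ 23  37 206]; 335 -85.1 47.0 [ 23  39 196]; 336 -85.9 46.0 [ 25  34 185]; 337 -86.4 47.0 [ 27  31 179]; 338 -87.1 46.0 [ 23  38 161]; 339 -88.2 45.0 [  9 128 134];
```

View pics/w8.png

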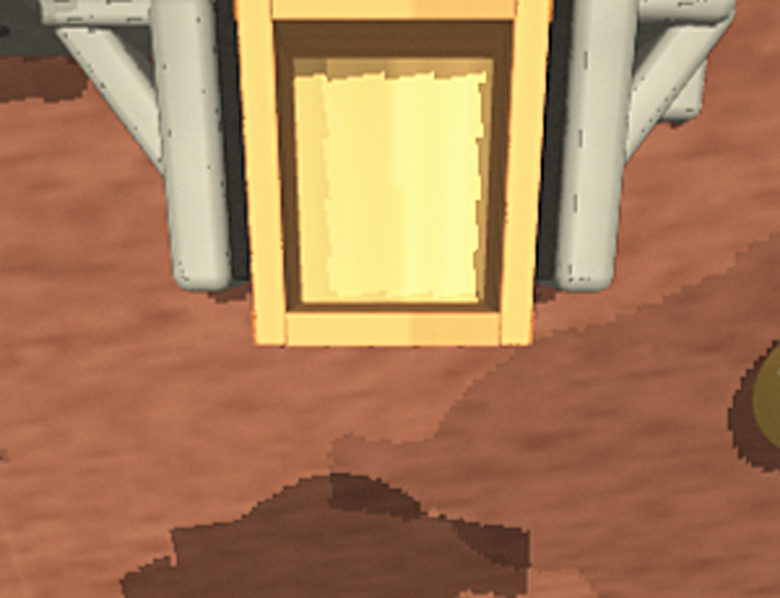

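The close view shows the tray filling the gap. Its edges are at y +1.2 and -68.8, and the black pads are directly against both sides with equal visible thickness. Last I check the paddle height and that the three neighbours haven't moved, then hand in.

```bash
python3 - <<'E'
from look import *
from workcell import bot
c=dict(np.load("w7.npz"));P=cloud(c);A=(P[...,:2]-O)@UX*1000;D=(P[...,:2]-O)@UY*1000;z=P[...,2]*1000
h=cv2.cvtColor(c["color"],cv2.COLOR_RGB2HSV)
m=(abs(A)<9)&(D>18)&(D<44)&(h[...,2]<80)&(z>35)
for d in (22,27,32,37,42): s=m&(abs(D-d)<2.5); print("paddle",d,s.sum(),np.median(z[s]).round(1) if s.any() else None)
bot.servo_line(W(-170,-35,200),v=0.2)
bot.movej([1.238,0.411,-0.013,1.596,0.006,1.134,-0.082])
bot.sleep(0.3)
t=bot.camera("top");t0=dict(np.load("top0.npz"));save("pics/end.png",t,(200,90,350,200),5)
def cen(c):
    h=cv2.cvtColor(c["color"],cv2.COLOR_RGB2HSV);o={}
    for n,(x0,y0,x1,y1),lo,hi in [("tape",(200,145,245,185),(22,150,120),(35,255,255)),("pencil",(255,95,300,115),(45,80,20),(90,255,255)),("jar",(312,150,336,178),(0,0,0),(180,255,60))]:
        v,u=np.nonzero(cv2.inRange(h[y0:y1,x0:x1],lo,hi));o[n]=(round(u.mean()+x0,1),round(v.mean()+y0,1),len(u))
    return o
print(cen(t0));print(cen(t));print(np.array(bot.current_force()).round(1),bot.current_t())
E
```

```text
paddle 22 115 53.4
paddle 27 119 52.2
paddle 32 117 51.2
paddle 37 117 50.4
paddle 42 104 49.3
{'tape': (np.float64(223.3), np.float64(164.6), 243), 'pencil': (np.float64(279.1), np.float64(107.0), 37), 'jar': (np.float64(324.2), np.float64(162.4), 133)}
{'tape': (np.float64(223.4), np.float64(164.6), 245), 'pencil': (np.float64(278.8), np.float64(107.0), 37), 'jar': (np.float64(324.2), np.float64(162.4), 132)}
[-0.1  0.3 -0.2] 32.9083
```

View pics/end.png

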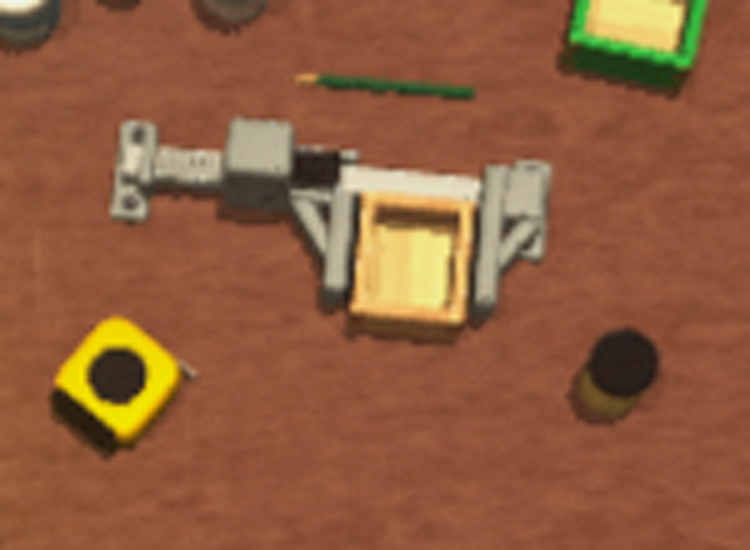

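The paddle is up: it slopes up towards clamp -y, and its estimated angle of 0.1 rad fits the pawl riding on a tooth, below 0.22. The neighbours have not moved, so I'm handing in.

```bash
python3 -c "
from workcell import bot
print(bot.sign_off())"
```

```text
the job is handed in; nothing more can be done
None
```

The tray is clamped and the job is handed in, at about 33 s of the 64 s allowed. The hand-in reported no verdict.

**What I did:** I pressed the paddle and, keeping it down, pushed the jaw back to its end stop. After letting go, I squared the tray up with two fingers and pushed it in until it met the bar. I then pushed the sliding jaw up until it stopped solidly at about 17 N.

**Last checks:**
- **Tray:** it is at about clamp (-50, -34) mm, square to the clamp within 0.3°, with the black pads directly against both sides.
- **Neighbours:** the tape, pencil and jar are within 0.3 px of where they started in the top view.
- **Robot:** the arm is clear of everything, with no force on the tool.

**What disagreed:**
- **Jaw value:** the last close view gave about 0.050–0.051 m. The fingertip position gave 0.0525–0.053 m, still below the 0.054 m limit. One depth estimate gave 0.0485 m.
- **Paddle:** it sits about 3 mm below full rest, roughly 0.1 rad. That fits the pawl riding on a tooth and is below the 0.22 limit.

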